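# Run one guarded test cycle on the lamp tester

### The arm

A 6-joint arm with a two-finger parallel gripper is mounted at the origin on the work surface. World frame = base frame: x ahead of the robot, y to its left, z up, the work surface at z = 0. Lengths are in m, angles in rad, forces in N, time in s.
With the tool pointing down it reaches from about 0.35 to 0.775 m from the base axis. Payload 5.5 kg.
Tool frame: the origin (TCP) lies on the centre line of the jaws, within the pads' length; the fingertips stand 11 mm ahead of it and the grasp point (between the pads) lies 8 mm behind it; z points along the fingers, y is the line along which they close (so a half turn about z gives the same grasp; the last joint's range is limited). The gripper opens to 85 mm and grips with 20 to 120 N. Pads are 22 mm wide; open, the fingers measure 114 mm over their backs; the gripper's body (76 mm by 85 mm) begins 54 mm behind the grasp point. The pads swing forward as they close: fully open they stand 13 mm farther back than shut.
Start: joints at [1.133, 0.313, 0.046, 1.304, 0, 1.431], TCP at [0.169, 0.55, 0.242] pointing down, gripper open.
Joint ranges: [-2.76, 2.76], [-0.86, 1.69], [-1.03, 1.26], [-2.2, 2.34], [-1.47, 1.5], [-3.14, 3.14]. Speed limits (rad/s): [2.57, 2.57, 3.14, 3.14, 3.14, 3.14].

### API

Orientations are given as a unit quaternion [w, x, y, z].
In Python, from workcell import env, viewer, order, models gives the robot as it stands.
- The arm moves only by the tool drive_tool, never from a script. Its argument "series" is a list that holds one entry, the list of rows, each a list of 6 numbers: the shift along the tool's x, y, z each as a share of 120 mm, from -1 to 1, then the turn, a rotation vector about the tool's x, y, z each as a share of 180 degrees, from -1 to 1. A call has 1 to 20 rows; each row shifts and turns the commanded pose from where the row before left it, along the tool's axes as they then stand; what a row does not reach is not made up. A row lasts 1/8 s, in which the tool goes at most 62.5 mm and 10.7 degrees, less where a joint would pass 70% of its speed; a pose out of reach is approached as far as the arm can. A call with a number of a shift or a turn outside -1 to 1 is refused whole. A call with a gripper value outside its range is refused whole. "jaw" is the opening, from -1 (shut) to 1 (fully open), set as the call begins (left out, the last holds). The fingers move at their own pace and stop on an object; "grip_force" is the grip in N (left out, the last holds). Time passes only in rows, so rows that do not move let the fingers close. It gives the time, the measured TCP pose, the force, the opening and the grip force at its end, in the units of the state.
- env.get_state(): the state, without advancing time (a new reading comes with each control period).
- viewer.read_camera(name): name is "scene" or "top" or "wrist"; returns the picture (420x560x3 uint8, red, green, blue); there is no depth.
- viewer.camera_info(name): a dict with "intrinsics" (3x3 intrinsics, pixels), "R" (3x3) and "t" (3): a world point X has camera coordinates R X + t; the wrist camera has in their place "T_tool_cam" (4x4, takes a point from camera to tool coordinates, whose origin is the TCP and whose axes are the flange's). Camera axes: x right, y down, z forward; pixel columns grow to the right and rows downward; lengths in m; the calibration is good to about 2 mm. A picture is of the moment at which its call begins: read the wrist's pose just before it. camera_info takes no time and is no camera call.
- order.hand_in(): hands the job in; it is judged then, once.
Trained networks look in the newest picture that a camera, given by its name, has taken for a name from the list of things; names that differ only in an ending like _2 or _b are one class to them, and where a whole thing is asked for, a point or a joint stands for the part that bears it (a point fixed in the world has none). Each returns a list of dicts, best first, with "score" (0 to 1); they miss things now and then, are a little off and sometimes report something else, mostly with a low value. They report only what shows in the picture. A call takes as long as a camera call. They do not tell look-alikes from the thing itself.
- models.silhouettes(label, camera): "region" (420x560 bool, what is visible of it) and "location" ([column, row] in pixels, amid what is visible of it).
The state is a dict: "clock": time; "joint_pos": joint angles; "qvel": joint speeds; "tau": joint torques, N m; "tcp_pos": TCP position; "orientation": TCP orientation; "wrist_force": force on the tool from outside, world axes, zero at the start; "ft_torque": the same for the moment, N m; "finger_gap": finger opening in m; "grip_force": force on a finger pad.
Only numpy, scipy, OpenCV 4.12 (cv2) and the standard library are available. Lean on these libraries where they do the work, as an engineer would, in place of code of your own. Each camera call takes 0.05 s, during which the arm holds its last target. There are 200 camera calls.

### The job

Run one test cycle on the tester: slide its guard all the way down until it is shut, then push the START button (the one sunk inside the deep collar) fully down without forcing it, hold it down for a good second and let it come back up. Then raise the guard by its handle to the top, or within a finger's breadth of it, and leave it standing open. Do not press START while the guard is open, keep off the other button (STOP, the bare mushroom without a collar), and leave everything else on the bench where it is.

Things in the scene. Friction and masses are not known exactly. Their poses are not given: they have to be found in the camera images.
- chamber: grey steel test chamber, fixed to the bench, 210 x 240 mm in plan, roof top 155 mm above the bench, open at the back; origin at the centre of its underside, x points from the guard side to the back, z up. Its guard runs in two aluminium guide posts 112 mm left and right of the middle, 91 mm in front of the origin; the posts' tops are 210 mm above the bench
- guard (a joint): height of the sliding guard above shut, m: 0 = shut (down on its stop), 0.100 = top stop. Upright clear panel in an aluminium frame, 0.35 kg, sliding vertically. It stays where it is left: moving it takes about 5 N down or 12 N up
- guard_handle (a point): middle of the guard's handle, a level round steel bar of 12 mm diameter along the chamber's y axis, 110 mm long between its two uprights, 38 mm clear above the top of the guard frame (which is 10 mm thick in x), so fingers closing along the chamber's x axis can take it from above. 194 mm above the bench when the guard is shut. Orientation as the chamber
- start_rim (a point): centre of the mouth of START's collar: a round grey tube, inner diameter 70 mm, outer 84 mm, 58 mm long, standing square on the sloping top of the START box; mouth about 121 mm above the bench. The point's z axis points out along the tube, 0.42 rad (24 degrees) from vertical, leaning to the box's front; its y axis is level
- start (a joint): how far the START cap is pressed, m: 0 = up, 0.009 = fully down on a hard stop. Black flat disc, 56 mm diameter, inside the collar, moving along the tube's axis. How deep it sits differs from bench to bench and is not measured: its top is 6 to 28 mm below the rim when up. Spring: 3 N to start it, 8 N fully down, springs back by itself; the switch breaks above 45 N
- start_box: the START box, grey, 120 x 100 mm, fixed to the bench; origin at the centre of its underside, z up, x points to its back (the collar leans to its -x)
- stop_box: the STOP box, same size as the START box, fixed; origin at the centre of its underside, x to its back. On its sloping top, tilted alike, stands a bare black mushroom cap of 56 mm diameter without a collar, its top about 96 mm above the bench. The START and STOP boxes may be on either side of the chamber
- stop (a joint): how far the STOP cap is pressed, m: 0 = up, 0.006 = fully down; to be left alone
- unit: red open-topped lamp half 100 x 75 x 32 mm with a circuit board and cell, loose on the chamber's floor; origin at the centre of its underside; leave it
- lamp_a: arched red lamp housing standing loose, 50 x 75 x 99 mm; origin at the centre of its underside; leave it
- lamp_b: a second housing like lamp_a; leave it
- spare_tray: loose red open-topped lamp half like unit, on the bench in front; origin at the centre of its underside; leave it
- screwdriver: black-handled screwdriver, 150 mm, lying loose on the bench; leave it
- flux: white bottle, 48 mm diameter, 100 mm high, standing loose; origin at the centre of its underside; leave it
- spool: aluminium wire spool, 64 mm diameter, 50 mm high, standing loose; origin at the centre of its underside; leave it
There are look-alikes about, which are no part of the job. Leave any green look-alike of the stop_box alone.

How it is judged:
By the outcome, as a careful person would: the job done as asked, in the order asked, and still so for the second after the job is handed in, with the robot touching nothing.
It also fails if it takes over 72 s, if anything falls off the work surface, if the arm or the gripper's body presses on something with over 40 N, if the wrist force passes 120 N, or if a joint passes its speed limit or range.

## Working session

There is one attempt and no reset: what is moved stays moved. The work goes in short steps, Python scripts to look and compute and a tool call to move; the robot and the scene stay as the last step left them, time stands still between calls to the robot, and variables do not carry over. Pictures are saved under pics/ and viewed, at most 10 in all, crops included, and the job is handed in when it is done.

Besides the shell and the picture viewer there is one more tool, called after "Call:" as name(argument=value, ...) on one line, values as JSON. drive_tool: Moves the arm, as the interface text tells. Its arguments: {"type":"object","properties":{"series":{"type":"array"},"jaw":{"type":"number"},"grip_force":{"type":"number"}},"required":["series"]}

```bash
ls; mkdir -p pics; python3 - <<'E'
from workcell import env, viewer, order, models
import cv2,numpy as np
print(env.get_state())
for n in("scene","top"):
    cv2.imwrite(f"pics/{n}0.png",viewer.read_camera(n)[:,:,::-1]); i=viewer.camera_info(n); print(n,{k:np.round(v,4).tolist() for k,v in i.items()})
print({k:np.round(v,4).tolist() for k,v in viewer.camera_info("wrist").items()})
E
```

```text
pics
{'clock': 0.0, 'joint_pos': array([1.13341325e+00, 3.14016499e-01, 4.49662194e-02, 1.30362582e+00,
       3.16562684e-06, 1.43117878e+00]), 'qvel': array([ 3.38680654e-06,  4.30846707e-04, -4.42104745e-04,  2.03254486e-04,
       -1.54359165e-03,  4.48977303e-04]), 'tau': array([-5.69883468e-04, -4.80635798e+01,  2.98528504e+01,  1.96179491e-02,
       -7.44687281e-05,  7.94553671e-06]), 'tcp_pos': array([0.16849694, 0.54922659, 0.2413945 ]), 'orientation': array([-2.68929069e-04,  1.48333287e-01,  9.88936981e-01, -9.00592245e-04]), 'wrist_force': array([ 0.02395464, -0.49836262, -0.67314746]), 'ft_torque': array([ 0.0927633 , -0.00982854, -0.00319622]), 'grip_force': 0.0, 'finger_gap': 0.08537637256073075}
scene {'intrinsics': [[539.8158, 0.0, 272.6223], [0.0, 539.8158, 205.1358], [0.0, 0.0, 1.0]], 'R': [[0.7229, 0.6907, 0.0184], [0.4699, -0.472, -0.7459], [-0.5065, 0.5479, -0.6658]], 't': [-0.5087, -0.0744, 1.8374]}
top {'intrinsics': [[454.0376, 0.0, 275.3584], [0.0, 454.0376, 203.7151], [0.0, 0.0, 1.0]], 'R': [[0.017, -0.9997, -0.0153], [-0.9911, -0.0149, -0.1322], [0.1319, 0.0174, -0.9911]], 't': [0.1542, 0.563, 1.3274]}
{'intrinsics': [[314.9549, 0.0, 280.8822], [0.0, 314.9549, 210.4435], [0.0, 0.0, 1.0]], 'T_tool_cam': [[-0.0005, -0.9462, -0.3235, 0.0835], [1.0, -0.0003, -0.0006, 0.0002], [0.0005, -0.3235, 0.9462, -0.1306], [0.0, 0.0, 0.0, 1.0]]}
```

View pics/scene0.png

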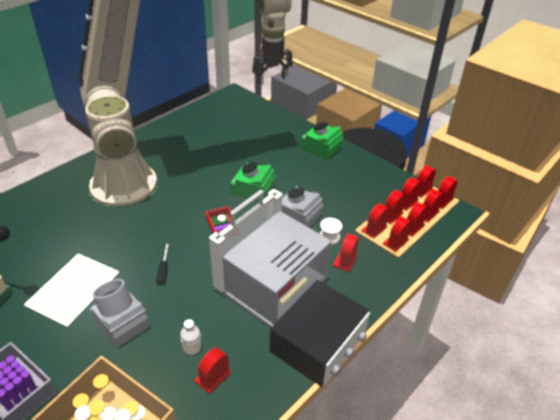

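View pics/top0.png

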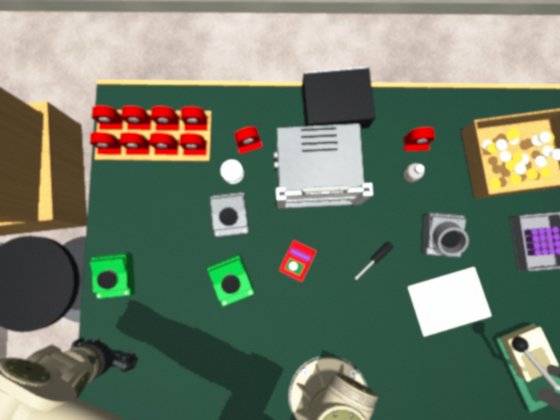

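The scene shows the chamber (270,260) with its guard raised on the near-left side, START with its collar at (113,295), the grey STOP at (300,203), and green look-alikes. In the top view the chamber is at (320,165), the handle bar around (323,190), the START mouth around (453,238), and STOP at (229,213). I'll enlarge crops to measure.

```bash
cat > h.py <<'E'
import numpy as np,cv2
from workcell import env, viewer, order, models
from scipy.spatial.transform import Rotation as Ro
def ray(n,u,v):
    i=viewer.camera_info(n);R=np.array(i["R"]);t=np.array(i["t"])
    return -R.T@t, R.T@np.linalg.inv(i["intrinsics"])@[u,v,1]
def atz(n,u,v,z):
    c,d=ray(n,u,v);return c+d*(z-c[2])/d[2]
def tri(a,b):
    (c1,d1),(c2,d2)=ray(*a),ray(*b)
    s=np.linalg.lstsq(np.c_[d1,-d2],c2-c1,rcond=None)[0];p,q=c1+s[0]*d1,c2+s[1]*d2
    return (p+q)/2,np.linalg.norm(p-q)
def proj(n,X):
    i=viewer.camera_info(n);p=np.array(i["intrinsics"])@(np.array(i["R"])@X+i["t"]);return p[:2]/p[2]
E
python3 - <<'E'
import cv2,numpy as np
t=cv2.imread("pics/top0.png");s=cv2.imread("pics/scene0.png")
def c(im,x,y,w,h,k): 
    return cv2.resize(im[y:y+h,x:x+w],None,fx=k,fy=k,interpolation=cv2.INTER_CUBIC)
a=c(t,265,115,120,100,4);b=c(t,410,200,80,75,4)
d=c(s,200,180,140,120,4)[:, :];e=c(s,80,265,80,80,4)
o=np.zeros((600,800,3),np.uint8)
o[:400,:480]=a;o[:300,480:800]=b;
cv2.imwrite("pics/c1.png",o[:400])
o[:]=0;o[:480,:480]=d[:,:480];o[:320,480:800]=e;cv2.imwrite("pics/c2.png",o[:480])
E
```

```text
(no output)
```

View pics/c1.png

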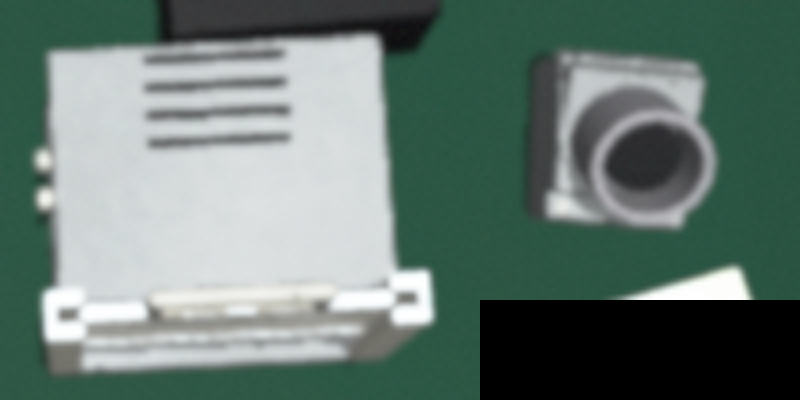

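View pics/c2.png

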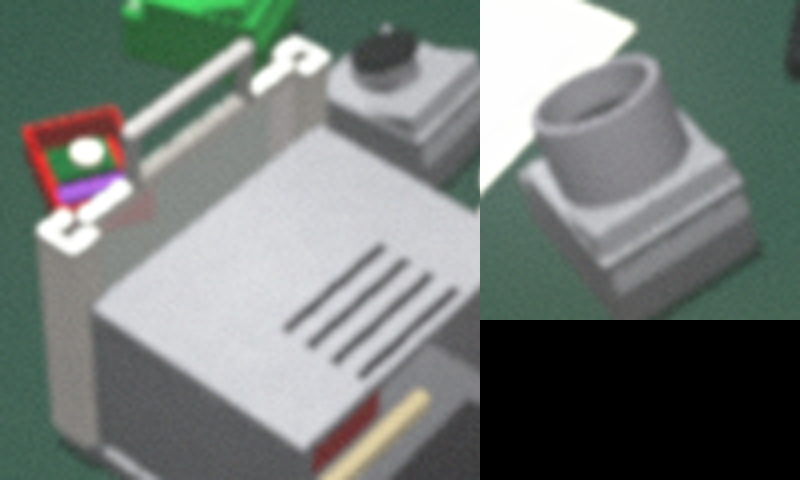

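The crops show the post tops at (68,315) and (405,297) in the top crop, the handle bar from (152,300) to (330,292), and START's mouth ellipse centred at about (653,167). In the scene crop the bar runs from (130,128) to (250,47) and the mouth is centred at about (597,98).

```bash
python3 - <<'E'
from h import *
T=lambda x,y:("top",265+x/4-.4,115+y/4-.4)
S=lambda x,y:("scene",200+x/4-.4,180+y/4-.4)
T2=lambda x,y:("top",410+(x-480)/4-.4,200+y/4-.4)
S2=lambda x,y:("scene",80+(x-480)/4-.4,265+y/4-.4)
np.set_printoptions(precision=4,suppress=True)
L=atz(*T(68,315),.21);R=atz(*T(405,297),.21);d=R-L;print("posts",L,R,np.hypot(*d[:2]),(L+R)/2)
L2=atz(*S(68,232),.21);R2=atz(*S(302,55),.21);d2=R2-L2;print("posts scene",L2,R2,np.hypot(*d2[:2]),(L2+R2)/2)
for a in (d,-d2):print("yaw",np.arctan2(-a[1],-a[0])-np.pi/2)
print("handle",tri(T(152,300),S(250,47)),tri(T(330,292),S(130,128)))
print("handle mid",tri(T(241,296),S(190,88)))
for p in[(50,50),(380,37)]:print("roof",atz(*T(*p),.155))
print("rim",tri(T2(653,167),S2(597,98)),atz(*T2(653,167),.121),atz(*S2(597,98),.121))
# box top edge corners top view & scene box bottom
for p in[(565,53),(703,78),(683,226),(545,216)]:print("boxtop",atz(*T2(*p),.06))
for l in("start_box","stop_box"):
  for n in("top","scene"):
    viewer.read_camera(n)
    for r in models.silhouettes(l,n)[:4]:print(l,n,r["score"],r["location"])
E
```

```text
posts [0.5654 0.1442 0.21  ] [ 0.5807 -0.0772  0.21  ] 0.22194569360367894 [0.573  0.0335 0.21  ]
posts scene [ 0.5823 -0.0826  0.21  ] [0.5686 0.1456 0.21  ] 0.22859737394529914 [0.5755 0.0315 0.21  ]
yaw 0.06864741383033701
yaw 0.05995382565471541
handle (array([0.5701, 0.0914, 0.2505]), np.float64(0.0017330076780044618)) (array([ 0.5757, -0.0215,  0.2547]), np.float64(0.0004044245015435799))
handle mid (array([0.5728, 0.0344, 0.2517]), np.float64(0.0001557144596496683))
roof [0.7624 0.16   0.155 ]
roof [ 0.7747 -0.0715  0.155 ]
rim (array([ 0.4524, -0.3341,  0.1157]), np.float64(0.002297209052590506)) [ 0.4514 -0.3331  0.121 ] [ 0.4578 -0.3351  0.121 ]
boxtop [ 0.5374 -0.2944  0.06  ]
boxtop [ 0.5205 -0.3944  0.06  ]
boxtop [ 0.4125 -0.3759  0.06  ]
boxtop [ 0.4181 -0.2766  0.06  ]
start_box top 0.59 [448.5, 235.4]
start_box scene 0.81 [115.0, 311.0]
stop_box top 0.73 [448.5, 240.4]
stop_box top 0.65 [230.4, 213.6]
stop_box top 0.59 [111.2, 275.9]
stop_box top 0.55 [230.5, 283.9]
stop_box scene 0.96 [251.8, 181.8]
stop_box scene 0.94 [303.2, 206.0]
stop_box scene 0.87 [324.7, 142.2]
stop_box scene 0.22 [113.5, 295.9]
```

The guard is about 58 mm up: the handle triangulates to (0.573, 0.034, 0.252), with the chamber's yaw at about 0.065. START's mouth is at about (0.454, -0.334, 0.118), with the box's yaw at about -0.14. Next I plan the move to hover over the handle.

```bash
cat >> h.py <<'E'
def q2R(q): return Ro.from_quat([q[1],q[2],q[3],q[0]])
def toolR(z,y):
    z=np.array(z)/np.linalg.norm(z);y=np.array(y,float);y-=z*(y@z);y/=np.linalg.norm(y)
    return Ro.from_matrix(np.c_[np.cross(y,z),y,z])
def plan(p,Rt,n,rnd=3):
    s=env.get_state();P=s["tcp_pos"];R=q2R(s["orientation"]);w=(R.inv()*Rt).as_rotvec()
    rows=[];P0=P.copy();C=R
    for k in range(n):
        r=np.round(np.r_[C.inv().apply((np.array(p)-P)/(n-k))/.12,(C.inv()*Rt).as_rotvec()/(n-k)/np.pi],rnd)
        rows.append(r.tolist());P=P+C.apply(r[:3]*.12);C=C*Ro.from_rotvec(r[3:]*np.pi)
    print("turn deg",np.degrees(np.linalg.norm(w)),"dist",np.linalg.norm(p-P0),"end",P.round(4))
    print(str([rows]).replace(" ",""))
def guardR(yaw=.065): return toolR([0,0,-1],[np.cos(yaw),np.sin(yaw),0])
def startR(yaw=-.14,s=1):
    z=[np.sin(.42)*np.cos(yaw),np.sin(.42)*np.sin(yaw),-np.cos(.42)]
    return toolR(z,[-s*np.sin(yaw),s*np.cos(yaw),0])
E
python3 - <<'E'
from h import *
plan([.573,.034,.345],guardR(),14,2)
E
```

```text
turn deg 69.2148143747014 dist 0.6632912771645719 end [0.5725 0.0344 0.3455]
[[[-0.32,-0.22,-0.06,0.0,-0.0,0.03],[-0.34,-0.19,-0.06,0.0,-0.0,0.03],[-0.36,-0.16,-0.06,0.0,-0.0,0.03],[-0.37,-0.13,-0.06,0.0,-0.0,0.03],[-0.38,-0.09,-0.06,0.0,-0.0,0.03],[-0.39,-0.05,-0.06,0.0,-0.0,0.03],[-0.39,-0.02,-0.06,0.0,-0.0,0.03],[-0.39,0.02,-0.06,0.0,-0.0,0.02],[-0.39,0.04,-0.06,0.0,-0.0,0.03],[-0.38,0.08,-0.06,0.0,-0.0,0.02],[-0.37,0.11,-0.06,0.0,-0.0,0.03],[-0.36,0.14,-0.07,0.0,-0.0,0.02],[-0.36,0.16,-0.06,0.0,-0.0,0.03],[-0.33,0.19,-0.07,0.0,-0.0,0.02]]]
```

Call:
drive_tool(series=[[[-0.32,-0.22,-0.06,0,0,0.03],[-0.34,-0.19,-0.06,0,0,0.03],[-0.36,-0.16,-0.06,0,0,0.03],[-0.37,-0.13,-0.06,0,0,0.03],[-0.38,-0.09,-0.06,0,0,0.03],[-0.39,-0.05,-0.06,0,0,0.03],[-0.39,-0.02,-0.06,0,0,0.03],[-0.39,0.02,-0.06,0,0,0.02],[-0.39,0.04,-0.06,0,0,0.03],[-0.38,0.08,-0.06,0,0,0.02],[-0.37,0.11,-0.06,0,0,0.03],[-0.36,0.14,-0.07,0,0,0.02],[-0.36,0.16,-0.06,0,0,0.03],[-0.33,0.19,-0.07,0,0,0.02],[0,0,0,0,0,0],[0,0,0,0,0,0]]], jaw=1)

```text
clock: 2.5
tcp_pos: [0.5721, 0.0345, 0.3452]
orientation: [-0.001, 0.679, 0.735, -0.0]
wrist_force: [-0.1, 0.1, -0.6]
finger_gap: 0.0856
grip_force: 0.0
```

```bash
python3 - <<'E'
from h import *
s=env.get_state();print(s["clock"],s["tcp_pos"],q2R(s["orientation"]).as_matrix().round(3),s["joint_pos"].round(3),s["wrist_force"])
im=viewer.read_camera("wrist");cv2.imwrite("pics/w0.png",im[:,:,::-1])
E
```

```text
2.5 [0.57211958 0.03449456 0.34518492] [[-0.079  0.997 -0.001]
 [ 0.997  0.079  0.001]
 [ 0.001 -0.001 -1.   ]] [-0.08   0.309  0.289  1.552  0.     1.412] [-0.13575443  0.06028761 -0.60522677]
```

View pics/w0.png

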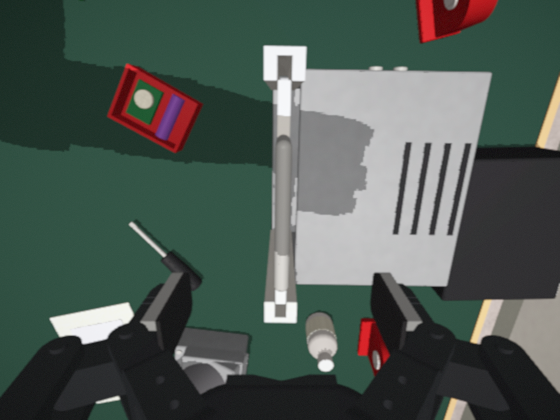

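The wrist picture shows the left post top at (285,63), the right one at (281,312), and the handle bar between them along column ~283, rows ~138–265. The fingers straddle it. I'll compute the handle position.

```bash
cat >> h.py <<'E'
def watz(u,v,z):
    s=env.get_state();i=viewer.camera_info("wrist");T=np.array(i["T_tool_cam"]);R=q2R(s["orientation"])
    c=s["tcp_pos"]+R.apply(T[:3,3]);d=R.apply(T[:3,:3]@np.linalg.inv(i["intrinsics"])@[u,v,1]);return c+d*(z-c[2])/d[2]
E
python3 - <<'E'
from h import *
a=watz(285.,63,.21);b=watz(281,312,.21);print(a,b,np.linalg.norm(a-b),(a+b)/2,np.arctan2(*(b-a)[:2]))
print(watz(284,140,.252),watz(281.5,262,.252))
E
```

```text
[0.56584439 0.14734167 0.21      ] [ 0.58089931 -0.07962899  0.21      ] 0.22746941233943885 [0.57337185 0.03385634 0.21      ] 3.0753598503348725
[0.56912925 0.09387195 0.252     ] [ 0.57503269 -0.0012739   0.252     ]
```

Call:
drive_tool(series=[[[0,0.01,0.2,0,0,0.004],[0,0,0.2,0,0,0],[0,0,0.2,0,0,0],[0,0,0.15,0,0,0],[0,0,0.09,0,0,0],[0,0,0,0,0,0],[0,0,0,0,0,0]]])

```text
clock: 3.42
tcp_pos: [0.5739, 0.0348, 0.2456]
orientation: [0.0, 0.683, 0.73, 0.0]
wrist_force: [-0.3, 0.1, -0.1]
finger_gap: 0.0854
grip_force: 0.0
```

Call:
drive_tool(series=[[[0,0,0,0,0,0],[0,0,0,0,0,0],[0,0,0,0,0,0],[0,0,0,0,0,0],[0,0,0,0,0,0],[0,0,0,0,0,0],[0,0,0,0,0,0],[0,0,0,0,0,0]]], jaw=-1, grip_force=40)

```text
clock: 4.42
tcp_pos: [0.5731, 0.0343, 0.2446]
orientation: [-0.0, 0.683, 0.73, -0.0]
wrist_force: [-4.8, -0.3, 1.9]
finger_gap: 0.0105
grip_force: 39.1
```

Bar gripped. Sliding down.

Call:
drive_tool(series=[[[0,0,0.07,0,0,0],[0,0,0.07,0,0,0],[0,0,0.07,0,0,0],[0,0,0.07,0,0,0],[0,0,0.06,0,0,0],[0,0,0.06,0,0,0],[0,0,0,0,0,0]]])

```text
clock: 5.3
tcp_pos: [0.573, 0.0344, 0.1958]
orientation: [-0.001, 0.683, 0.73, -0.001]
wrist_force: [-3.5, -1.0, -4.1]
finger_gap: 0.0108
grip_force: 38.9
```

Call:
drive_tool(series=[[[0,0,0.025,0,0,0],[0,0,0.025,0,0,0],[0,0,0,0,0,0]]])

```text
clock: 5.68
tcp_pos: [0.5731, 0.0344, 0.1906]
orientation: [-0.0, 0.683, 0.73, -0.001]
wrist_force: [-5.5, -2.0, 0.5]
finger_gap: 0.0106
grip_force: 39.3
```

Call:
drive_tool(series=[[[0,0,0.02,0,0,0],[0,0,0.02,0,0,0],[0,0,0,0,0,0]]])

```text
clock: 6.05
tcp_pos: [0.5731, 0.0344, 0.1862]
orientation: [-0.0, 0.683, 0.73, -0.0]
wrist_force: [-6.5, -1.7, 3.3]
finger_gap: 0.0107
grip_force: 39.6
```

Call:
drive_tool(series=[[[0,0,0.015,0,0,0],[0,0,0,0,0,0]]])

```text
clock: 6.3
tcp_pos: [0.5731, 0.0344, 0.1861]
orientation: [0.0, 0.683, 0.73, -0.0]
wrist_force: [-8.6, -2.3, 12.0]
finger_gap: 0.0104
grip_force: 40.4
```

The guard is stopping where expected (TCP 0.186 gives handle 0.194). One more nudge, then release and rise.

Call:
drive_tool(series=[[[0,0,0.015,0,0,0],[0,0,0,0,0,0]]])

```text
clock: 6.55
tcp_pos: [0.5732, 0.0344, 0.186]
orientation: [0.001, 0.683, 0.73, 0.0]
wrist_force: [-13.0, -1.4, 21.1]
finger_gap: 0.0105
grip_force: 41.3
```

Call:
drive_tool(series=[[[0,0,0,0,0,0],[0,0,0,0,0,0],[0,0,0,0,0,0],[0,0,0,0,0,0],[0,0,0,0,0,0],[0,0,-0.2,0,0,0],[0,0,-0.4,0,0,0],[0,0,-0.4,0,0,0],[0,0,0,0,0,0]]], jaw=1)

```text
clock: 7.68
tcp_pos: [0.5757, 0.0343, 0.3067]
orientation: [0.003, 0.683, 0.73, 0.003]
wrist_force: [0.6, -0.2, -0.2]
finger_gap: 0.0854
grip_force: 0.0
```

```bash
python3 - <<'E'
from h import *
s=env.get_state();print(s["clock"],s["tcp_pos"])
R=startR();rim=np.array([.454,-.334,.118]);p=rim-R.apply([0,0,1])*.12
for sg in(1,-1):print(sg);plan(p,startR(-.14,sg),16,3)
print(p)
# yaw estimate: tilted rectangle of the START silhouette in top view kept simple: show crop later
E
```

```text
7.675 [0.57570604 0.03434247 0.30672814]
1
turn deg 81.09943691498347 dist 0.40732361920133486 end [ 0.4056 -0.3272  0.2276]
[[[-0.182,-0.101,0.041,-0.006,-0.007,-0.027],[-0.172,-0.117,0.042,-0.006,-0.007,-0.027],[-0.16,-0.132,0.044,-0.006,-0.007,-0.027],[-0.147,-0.146,0.044,-0.005,-0.007,-0.027],[-0.134,-0.159,0.045,-0.006,-0.007,-0.027],[-0.119,-0.17,0.045,-0.006,-0.007,-0.027],[-0.103,-0.18,0.044,-0.005,-0.007,-0.027],[-0.086,-0.189,0.043,-0.006,-0.007,-0.027],[-0.069,-0.196,0.041,-0.005,-0.007,-0.026],[-0.052,-0.202,0.04,-0.006,-0.007,-0.027],[-0.033,-0.206,0.037,-0.005,-0.007,-0.026],[-0.016,-0.209,0.034,-0.006,-0.007,-0.027],[0.003,-0.21,0.03,-0.006,-0.006,-0.026],[0.021,-0.21,0.026,-0.005,-0.007,-0.027],[0.039,-0.207,0.022,-0.006,-0.006,-0.026],[0.055,-0.204,0.016,-0.005,-0.007,-0.027]]]
-1
turn deg 103.79004267855218 dist 0.40732361920133486 end [ 0.4055 -0.3271  0.2276]
[[[-0.182,-0.101,0.041,-0.007,0.006,0.035],[-0.193,-0.082,0.035,-0.007,0.006,0.035],[-0.201,-0.061,0.03,-0.007,0.006,0.035],[-0.207,-0.039,0.025,-0.007,0.006,0.035],[-0.211,-0.016,0.02,-0.007,0.006,0.035],[-0.211,0.007,0.016,-0.007,0.006,0.035],[-0.21,0.029,0.013,-0.007,0.006,0.035],[-0.205,0.052,0.01,-0.007,0.006,0.035],[-0.199,0.074,0.007,-0.007,0.006,0.035],[-0.189,0.095,0.005,-0.008,0.006,0.035],[-0.178,0.116,0.005,-0.007,0.006,0.034],[-0.165,0.134,0.004,-0.008,0.006,0.035],[-0.149,0.151,0.005,-0.007,0.006,0.034],[-0.132,0.166,0.005,-0.008,0.006,0.035],[-0.113,0.179,0.007,-0.007,0.006,0.034],[-0.094,0.189,0.01,-0.008,0.007,0.035]]]
[ 0.40554749 -0.32717198  0.22757067]
```

```bash
cat >> h.py <<'E'
def pressR(yaw):
    z=[np.sin(.42)*np.cos(yaw),np.sin(.42)*np.sin(yaw),-np.cos(.42)]
    return toolR(z,[np.cos(yaw),np.sin(yaw),0])
E
python3 - <<'E'
from h import *
R=pressR(-.14);plan(np.array([.454,-.334,.118])-R.apply([0,0,1])*.15,R,10,2)
E
```

```text
turn deg 26.365243962596892 dist 0.4066496686913382 end [ 0.3931 -0.3254  0.2546]
[[[-0.29,-0.17,0.04,-0.01,-0.0,0.01],[-0.29,-0.16,0.04,-0.01,-0.0,0.01],[-0.3,-0.16,0.03,-0.01,-0.0,0.01],[-0.3,-0.15,0.03,-0.01,-0.0,0.0],[-0.31,-0.15,0.02,-0.02,-0.0,0.01],[-0.31,-0.14,0.01,-0.01,-0.0,0.0],[-0.31,-0.14,0.01,-0.02,-0.0,0.01],[-0.31,-0.13,0.0,-0.01,-0.0,0.0],[-0.31,-0.13,-0.0,-0.02,-0.01,0.01],[-0.32,-0.12,-0.0,-0.01,-0.0,0.0]]]
```

Call:
drive_tool(series=[[[-0.29,-0.17,0.04,-0.01,0,0.01],[-0.29,-0.16,0.04,-0.01,0,0.01],[-0.3,-0.16,0.03,-0.01,0,0.01],[-0.3,-0.15,0.03,-0.01,0,0],[-0.31,-0.15,0.02,-0.02,0,0.01],[-0.31,-0.14,0.01,-0.01,0,0],[-0.31,-0.14,0.01,-0.02,0,0.01],[-0.31,-0.13,0,-0.01,0,0],[-0.31,-0.13,0,-0.02,-0.01,0.01],[-0.32,-0.12,0,-0.01,0,0],[0,0,0,0,0,0],[0,0,0,0,0,0]]], jaw=-1)

```text
clock: 9.18
tcp_pos: [0.3904, -0.3248, 0.2507]
orientation: [0.152, 0.736, 0.646, 0.133]
wrist_force: [-0.1, -0.0, -0.0]
finger_gap: 0.0001
grip_force: 0.0
```

```bash
python3 - <<'E'
from h import *
s=env.get_state();print(s["clock"],s["tcp_pos"],q2R(s["orientation"]).as_matrix().round(3),s["joint_pos"].round(3),s["finger_gap"])
im=viewer.read_camera("wrist")[:,:,::-1];cv2.imwrite("pics/w1.png",im)
# second top view for guard check and START
t=viewer.read_camera("top")[:,:,::-1]; cv2.imwrite("pics/top1.png",t)
E
```

```text
9.175 [ 0.39039406 -0.32478222  0.25071546] [[ 0.129  0.911  0.392]
 [ 0.992 -0.119 -0.051]
 [-0.     0.395 -0.919]] [-1.035 -0.057 -0.433  0.935  0.316  0.707] 0.00014467815205622557
```

View pics/w1.png

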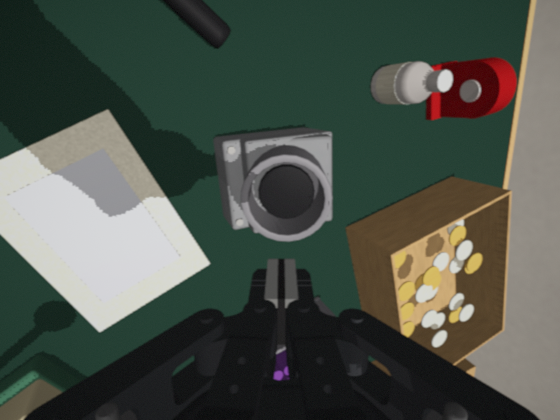

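The wrist picture shows START's collar mouth, outer ellipse columns 242–332 and rows ~150–242, centre about (287,196). The dark cap is inside at (287,190). The box edges line up with the image axes, so its yaw is about -0.13.

```bash
python3 - <<'E'
from h import *
im=cv2.imread("pics/w1.png");
s=env.get_state();yaw=-.13;A=-pressR(yaw).apply([0,0,1])
i=viewer.camera_info("wrist");T=np.array(i["T_tool_cam"]);Rc=q2R(s["orientation"]).as_matrix()@T[:3,:3];c=s["tcp_pos"]+q2R(s["orientation"]).apply(T[:3,3])
def pj(X):
    p=(np.array(i["intrinsics"])@(Rc.T@(X-c).T)).T;return p[:,:2]/p[:,2:]
p=watz(287,196,.120);print(p)
th=np.linspace(0,2*np.pi,72);u=np.array([-np.sin(yaw),np.cos(yaw),0]);v=np.cross(A,u)
ring=lambda P,r:P+r*(np.cos(th)[:,None]*u+np.sin(th)[:,None]*v)
q=pj(ring(p,.042));print(q.min(0),q.max(0))
b=cv2.resize(im[120:260,200:350],None,fx=4,fy=4,interpolation=cv2.INTER_CUBIC);
for P,r,col in((p,.042,(0,0,255)),(p,.035,(0,255,255)),(p-A*.006,.028,(255,255,0)),(p-A*.028,.028,(255,0,255))):
    cv2.polylines(b,[((pj(ring(P,r))-[200,120]+.5)*4-.5).astype(int)],True,col,1)
t=cv2.imread("pics/top1.png");t=cv2.resize(t[115:215,265:385],None,fx=1.6,fy=1.6)
o=np.zeros((560,800,3),np.uint8);o[:560,:600]=b;o[:160,605:797]=t;cv2.imwrite("pics/c3.png",o)
E
```

```text
[ 0.45310623 -0.32949015  0.12      ]
[240.97024994 149.51648099] [333.23006369 238.25231387]
```

View pics/c3.png

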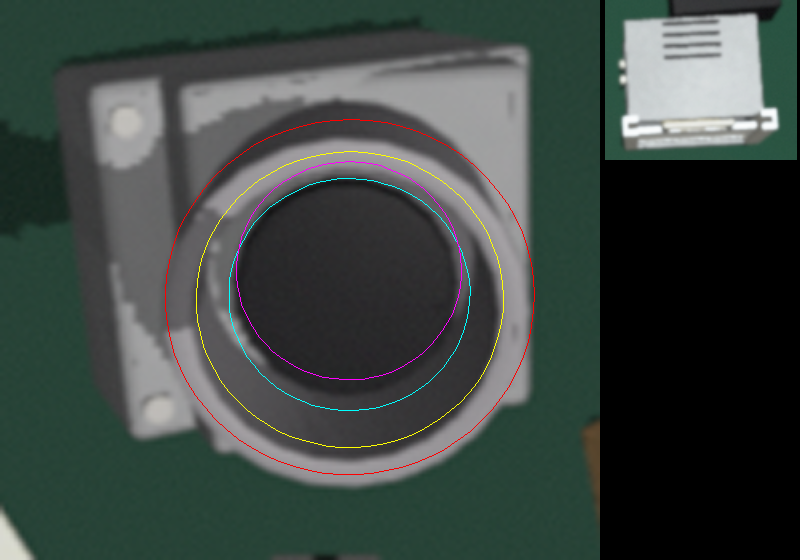

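The drawn ring sits about 4 px high, so the mouth centre is near (0.4535, -0.3325, 0.117). The cap lies about 27 mm deep, and the guard looks shut in the top view inset. Next I move to the tube axis.

```bash
python3 - <<'E'
from h import *
R=pressR(-.13);plan(np.array([.4535,-.3325,.117])-R.apply([0,0,1])*.035,R,5,3)
E
```

```text
turn deg 0.7530676878188776 dist 0.11328411454592224 end [ 0.4394 -0.3307  0.1489]
[[[0.0,0.007,0.189,-0.001,0.0,0.0],[0.0,0.006,0.189,-0.001,0.0,0.0],[0.0,0.006,0.189,-0.001,0.0,0.0],[0.0,0.005,0.188,-0.001,0.0,0.0],[0.0,0.005,0.189,-0.0,0.0,0.001]]]
```

Call:
drive_tool(series=[[[0,0.006,0.19,-0.001,0,0],[0,0.006,0.19,-0.001,0,0],[0,0.006,0.19,-0.001,0,0],[0,0.006,0.19,-0.001,0,0],[0,0.005,0.18,0,0,0.001],[0,0,0,0,0,0],[0,0,0,0,0,0]]])

```text
clock: 10.15
tcp_pos: [0.4393, -0.3312, 0.1502]
orientation: [0.157, 0.735, 0.645, 0.137]
wrist_force: [0.2, 0.3, -0.5]
finger_gap: 0.0001
grip_force: 0.0
```

Call:
drive_tool(series=[[[0,0,0.05,0,0,0],[0,0,0.05,0,0,0],[0,0,0.05,0,0,0],[0,0,0.05,0,0,0],[0,0,0,0,0,0]]])

```text
clock: 10.78
tcp_pos: [0.4483, -0.3326, 0.1269]
orientation: [0.156, 0.736, 0.645, 0.137]
wrist_force: [0.4, -0.4, 0.2]
finger_gap: 0.0003
grip_force: 0.0
```

```bash
cat >> h.py <<'E'
def dep(rim=np.array([.4535,-.3325,.117]),yaw=-.13):
    s=env.get_state();R=pressR(yaw);d=R.inv().apply(s["tcp_pos"]-rim)*1000
    print(s["clock"],"offs mm",d.round(1),"F tool",R.inv().apply(s["wrist_force"]).round(2),"T",s["ft_torque"].round(2))
E
python3 - <<'E'
from h import *
dep();im=viewer.read_camera("wrist")[:,:,::-1];cv2.imwrite("pics/w2.png",im)
E
```

```text
10.775 offs mm [ -0.8  -0.6 -11.1] F tool [-0.36  0.52 -0.03] T [0.06 0.32 0.03]
```

View pics/w2.png

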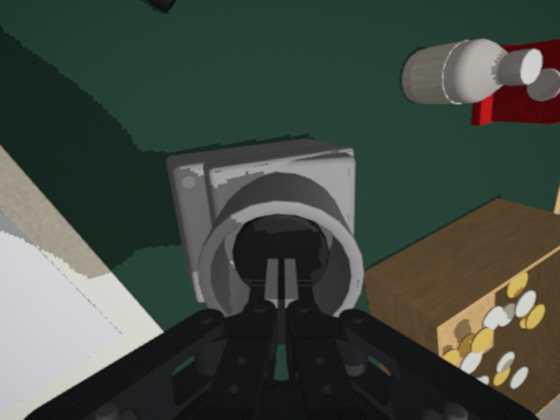

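The fingers point into the collar, centred (tips at (280,262); rim columns 198–364), with tips roughly at rim level. Advancing with force checks.

Call:
drive_tool(series=[[[0.003,0.003,0.03,0,0,0],[0.003,0.002,0.03,0,0,0],[0,0,0.03,0,0,0],[0,0,0.03,0,0,0],[0,0,0,0,0,0]]])

```text
clock: 11.45
tcp_pos: [0.4549, -0.3329, 0.1143]
orientation: [0.157, 0.736, 0.645, 0.137]
wrist_force: [-0.6, -0.5, 0.2]
finger_gap: -0.0001
grip_force: 0.0
```

Call:
drive_tool(series=[[[0,0,0.03,0,0,0],[0,0,0.02,0,0,0],[0,0,0,0,0,0]]])

```text
clock: 11.82
tcp_pos: [0.4575, -0.3335, 0.1094]
orientation: [0.157, 0.736, 0.644, 0.137]
wrist_force: [-2.0, 1.7, 4.4]
finger_gap: 0.0001
grip_force: 2.3
```

```bash
python3 -c "
from h import *
dep()"
```

```text
11.825 offs mm [-0.5  0.7  8.6] F tool [ 1.44 -0.19 -4.9 ] T [0.26 0.39 0.12]
```

Contact with the spring. Continuing in small steps toward the hard stop.

Call:
drive_tool(series=[[[0,0,0.015,0,0,0],[0,0,0.015,0,0,0],[0,0,0,0,0,0]]])

```text
clock: 12.2
tcp_pos: [0.459, -0.3336, 0.1062]
orientation: [0.157, 0.736, 0.645, 0.137]
wrist_force: [-2.6, 2.4, 5.6]
finger_gap: -0.0
grip_force: 3.3
```

```bash
python3 -c "
from h import *
dep()"
```

```text
12.2 offs mm [-0.4  0.7 12.2] F tool [ 2.04 -0.34 -6.31] T [0.41 0.42 0.18]
```

Call:
drive_tool(series=[[[0,0,0.015,0,0,0],[0,0,0.01,0,0,0],[0,0,0,0,0,0]]])

```text
clock: 12.58
tcp_pos: [0.4599, -0.3337, 0.1043]
orientation: [0.157, 0.736, 0.644, 0.137]
wrist_force: [-8.4, 5.2, 14.7]
finger_gap: -0.0
grip_force: 8.7
```

Call:
drive_tool(series=[[[0,0,0.012,0,0,0],[0,0,0,0,0,0]]])

```text
clock: 12.82
tcp_pos: [0.4601, -0.3338, 0.1042]
orientation: [0.157, 0.736, 0.644, 0.137]
wrist_force: [-17.4, 9.0, 28.3]
finger_gap: 0.0002
grip_force: 16.3
```

```bash
python3 -c "
from h import *
dep()"
```

```text
12.825 offs mm [-0.4  0.9 14.4] F tool [  6.64  -5.33 -33.36] T [1.43 1.41 0.51]
```

Hard stop at 14.3 mm, a sharp rise with no more travel. I'll ease off to about 18 N and hold.

Call:
drive_tool(series=[[[0,0,-0.01,0,0,0],[0,0,0,0,0,0],[0,0,0,0,0,0],[0,0,0,0,0,0],[0,0,0,0,0,0]]])

```text
clock: 13.45
tcp_pos: [0.46, -0.3337, 0.1043]
orientation: [0.157, 0.736, 0.644, 0.137]
wrist_force: [-10.0, 6.1, 16.8]
finger_gap: -0.0002
grip_force: 9.9
```

```bash
python3 -c "
from h import *
dep()"
```

```text
13.45 offs mm [-0.4  0.8 14.2] F tool [  4.79  -2.93 -19.73] T [0.93 0.91 0.34]
```

Still on the stop at 20 N. I hold another second, then withdraw along the tube.

Call:
drive_tool(series=[[[0,0,0,0,0,0],[0,0,0,0,0,0],[0,0,0,0,0,0],[0,0,0,0,0,0],[0,0,0,0,0,0],[0,0,0,0,0,0],[0,0,0,0,0,0],[0,0,0,0,0,0],[0,0,0,0,0,0],[0,0,0,0,0,0],[0,0,-0.05,0,0,0],[0,0,-0.1,0,0,0],[0,0,-0.2,0,0,0],[0,0,-0.3,0,0,0],[0,0,-0.4,0,0,0],[0,0,-0.4,0,0,0],[0,0,0,0,0,0]]])

```text
clock: 15.58
tcp_pos: [0.3899, -0.3262, 0.2662]
orientation: [0.16, 0.735, 0.644, 0.136]
wrist_force: [0.4, 0.3, 0.1]
finger_gap: 0.0
grip_force: 0.0
```

```bash
python3 - <<'E'
from h import *
dep();plan([.574,.034,.30],guardR(.067),12,2)
im=viewer.read_camera("wrist")[:,:,::-1];cv2.imwrite("pics/w3.png",im)
E
```

```text
15.575 offs mm [  -2.     2.5 -162.2] F tool [0.33 0.36 0.05] T [-0.02  0.34 -0.03]
turn deg 26.808227239225427 dist 0.4058984934535285 end [0.5738 0.034  0.3   ]
[[[0.26,0.1,0.02,0.01,0.0,-0.01],[0.26,0.1,0.01,0.01,0.0,-0.0],[0.26,0.1,0.01,0.01,0.0,-0.01],[0.26,0.11,0.01,0.01,0.0,-0.0],[0.26,0.11,0.0,0.01,0.0,-0.01],[0.26,0.12,-0.0,0.01,0.0,-0.0],[0.25,0.12,-0.01,0.01,0.0,-0.01],[0.25,0.13,-0.01,0.01,0.0,-0.0],[0.25,0.13,-0.01,0.01,0.0,-0.01],[0.25,0.14,-0.02,0.01,0.01,-0.0],[0.25,0.14,-0.02,0.02,0.0,-0.01],[0.24,0.14,-0.02,0.01,0.01,-0.0]]]
```

View pics/w3.png

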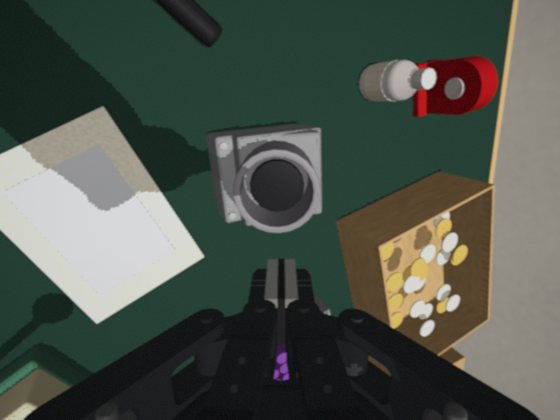

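The cap at (276,187) looks as it did before the press, and everything nearby is unmoved. I go back to the handle with the jaws opening on the way.

Call:
drive_tool(series=[[[0.26,0.1,0.02,0.01,0,-0.01],[0.26,0.1,0.01,0.01,0,0],[0.26,0.1,0.01,0.01,0,-0.01],[0.26,0.11,0.01,0.01,0,0],[0.26,0.11,0,0.01,0,-0.01],[0.26,0.12,0,0.01,0,0],[0.25,0.12,-0.01,0.01,0,-0.01],[0.25,0.13,-0.01,0.01,0,0],[0.25,0.13,-0.01,0.01,0,-0.01],[0.25,0.14,-0.02,0.01,0.01,0],[0.25,0.14,-0.02,0.02,0,-0.01],[0.24,0.14,-0.02,0.01,0.01,0],[0,0,0,0,0,0],[0,0,0,0,0,0]]], jaw=1)

```text
clock: 17.38
tcp_pos: [0.5728, 0.0358, 0.2957]
orientation: [-0.005, 0.687, 0.726, 0.007]
wrist_force: [-0.6, 0.5, 0.3]
finger_gap: 0.0856
grip_force: 0.0
```

```bash
python3 - <<'E'
from h import *
print(q2R(env.get_state()["orientation"]).as_matrix().round(3));plan([.5735,.034,.186],guardR(.067),5,3)
E
```

```text
[[-0.055  0.998  0.003]
 [ 0.998  0.055  0.017]
 [ 0.017  0.004 -1.   ]]
turn deg 1.2275481828601966 dist 0.10967410302606447 end [0.5735 0.034  0.186 ]
[[[-0.006,0.0,0.183,0.0,-0.001,-0.001],[-0.006,0.0,0.183,0.0,-0.001,-0.001],[-0.005,0.0,0.183,0.0,-0.001,-0.001],[-0.004,0.001,0.182,0.001,-0.001,-0.0],[-0.004,0.001,0.183,0.0,-0.001,-0.001]]]
```

Call:
drive_tool(series=[[[-0.006,0.001,0.18,0,-0.001,-0.001],[-0.006,0.001,0.18,0,-0.001,-0.001],[-0.005,0,0.18,0,-0.001,-0.001],[-0.004,0,0.18,0.001,-0.001,0],[-0.004,0,0.18,0,-0.001,-0.001],[0,0,0,0,0,0],[0,0,0,0,0,0]]])

```text
clock: 18.25
tcp_pos: [0.5743, 0.0335, 0.1901]
orientation: [0.001, 0.683, 0.73, 0.002]
wrist_force: [0.5, -0.5, 0.4]
finger_gap: 0.0854
grip_force: 0.0
```

Call:
drive_tool(series=[[[0,0,0,0,0,0],[0,0,0,0,0,0],[0,0,0,0,0,0],[0,0,0,0,0,0],[0,0,0,0,0,0],[0,0,0,0,0,0],[0,0,0,0,0,0],[0,0,0,0,0,0]]], jaw=-1, grip_force=60)

```text
clock: 19.25
tcp_pos: [0.5731, 0.034, 0.1895]
orientation: [0.0, 0.683, 0.73, 0.001]
wrist_force: [-5.0, -1.0, 5.8]
finger_gap: 0.0095
grip_force: 58.6
```

Call:
drive_tool(series=[[[0,0,-0.05,0,0,0],[0,0,-0.1,0,0,0],[0,0,-0.1,0,0,0],[0,0,-0.1,0,0,0],[0,0,-0.1,0,0,0],[0,0,-0.1,0,0,0],[0,0,-0.1,0,0,0],[0,0,-0.1,0,0,0],[0,0,0,0,0,0]]])

```text
clock: 20.38
tcp_pos: [0.5731, 0.034, 0.2816]
orientation: [0.001, 0.683, 0.73, 0.002]
wrist_force: [-8.3, -1.3, -3.1]
finger_gap: 0.01
grip_force: 59.6
```

Call:
drive_tool(series=[[[0,0,-0.02,0,0,0],[0,0,-0.02,0,0,0],[0,0,0,0,0,0]]])

```text
clock: 20.75
tcp_pos: [0.5731, 0.034, 0.285]
orientation: [0.001, 0.683, 0.73, 0.002]
wrist_force: [-6.2, -1.3, -10.8]
finger_gap: 0.0095
grip_force: 58.9
```

Call:
drive_tool(series=[[[0,0,-0.02,0,0,0],[0,0,-0.015,0,0,0],[0,0,0,0,0,0]]])

```text
clock: 21.12
tcp_pos: [0.5731, 0.034, 0.2891]
orientation: [0.0, 0.683, 0.73, 0.002]
wrist_force: [-6.1, -1.1, -10.3]
finger_gap: 0.0099
grip_force: 58.9
```

Raised 99.6 mm. Releasing and backing straight up.

Call:
drive_tool(series=[[[0,0,0,0,0,0],[0,0,0,0,0,0],[0,0,0,0,0,0],[0,0,0,0,0,0],[0,0,0,0,0,0],[0,0,0,0,0,0],[0,0,-0.1,0,0,0],[0,0,-0.2,0,0,0],[0,0,-0.3,0,0,0],[0,0,-0.2,0,0,0],[0,0,0,0,0,0],[0,0,0,0,0,0]]], jaw=1)

```text
clock: 22.62
tcp_pos: [0.5736, 0.0338, 0.3837]
orientation: [0.001, 0.683, 0.73, 0.002]
wrist_force: [-0.1, 0.3, 0.0]
finger_gap: 0.0855
grip_force: 0.0
```

```bash
python3 - <<'E'
from h import *
s=viewer.read_camera("scene")[:,:,::-1];t=viewer.read_camera("top")[:,:,::-1]
o=np.zeros((420,800,3),np.uint8)
o[:420,:440]=cv2.resize(s[150:360,60:280],None,fx=2,fy=2);o[:300,440:800]=cv2.resize(t[100:250,200:380],None,fx=2,fy=2)
cv2.imwrite("pics/f.png",o)
E
```

```text
(no output)
```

View pics/f.png

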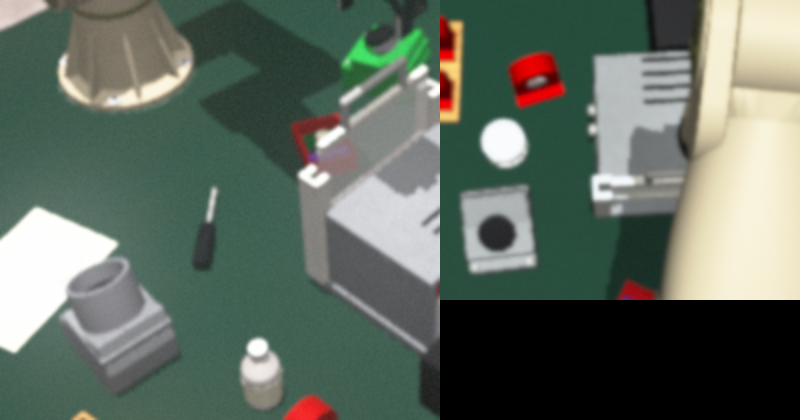

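The final picture shows the guard standing raised with its bar's near end at about crop (345,100), i.e. scene (232,200). START and the neighbouring objects are unmoved. I check that against the projection, then hand in.

```bash
python3 - <<'E'
from h import *
for z in(.194,.254,.294):print(z,proj("scene",np.array([.5765,-.021,z])))
if np.linalg.norm(proj("scene",np.array([.5765,-.021,.294]))-[232.5,200])<7: print(order.hand_in())
E
```

```text
0.194 [233.10057135 228.86245165]
0.254 [232.37990416 211.85558699]
0.294 [231.87555375 199.95353399]
the job is handed in; nothing more can be done
None
```

The test cycle is done and handed in: guard shut, START held on its stop (brief peak about 34 N, under the 45 N limit) for nearly 2 s and released, guard raised about 99.6 mm and left open; STOP and the loose items were not touched.

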